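Fit the loaded milling cup to the tablet mill and hold it down to run

TASK

Get the tablet mill ready and run it: lift the black dust cap off the mill's drive and lay it flat in its pocket in the accessory tray, with its orange tab in the notch. Then take the blue-lidded cup, set its splined stem in the mill's drive, turn it until the splines mesh, slide it home and press it down fully on the sprung seat ring; the mill runs only while the cup is held down, so finish with your fingers still on the cup, pressing. Keep the loaded blue cup upright all the way, and leave the red-lidded cup and the other things on the bench where they are.

Things in the scene. Friction and masses are not known exactly. Their poses are not given: they have to be found in the camera images.
- mill_deck (a point): Tablet mill, fixed to the bench: round white base, 160 mm across, with grey top and a console at its front. Point: on its vertical axis at the flat grey deck, 85 mm above the bench; z up, -x toward the console. In the middle of the deck is a drive well 33 mm in radius holding the drive hub and, round it, the steel seat ring.
- hub_top (a point): Drive hub in the well (under the dust cap at first): sleeve of 20 mm inner radius with six inward teeth, 60 deg apart, 6 mm wide, 15 mm deep, reaching in to 12 mm from the axis. Point: on the axis at the teeth's top, 3 mm below the deck; x along one tooth's middle, turns with the hub. The motor holds the hub at any angle; it turns only under about 0.3 N m.
- seat_ring (a joint): Sprung steel ring round the hub, 24 mm inner, 32 mm outer radius; the mill's press-to-run switch. 0 = up, its top 6 mm above the deck; 0.0055 m = pressed down to its stop, top 0.5 mm above the deck. Its spring pushes up with 4 N at 0 and 10 N at the stop, more than a cup weighs.
- cap_bar (a point): Pull bar of the dust cap. Point: on the cap's axis, 21 mm above the disc's underside; z up, x toward the orange tab. Bar 12 mm thick (along x), 42 mm long (along y), from the disc's top (16 mm below the point) to 11 mm above the point.
- dust_cap: Dust cap: black disc 68 mm across, 5 mm thick, orange tab 15 mm wide reaching 48 mm from the axis, round plug below (39 mm across, 6 mm deep), 60 g. Origin: centre of the disc's underside; x toward the tab. It starts lying on the raised seat ring, plug inside it, and lifts straight off.
- tray: Accessory tray, fixed to the bench: grey-blue, 104 x 280 mm, 30 mm high. Origin: centre of its underside; x away from the robot, y along its length to the robot's left. Three places in a row: cups at y = -85 and 0 mm, cap pocket at y = +92 mm.
- cap_pocket (a point): Cap pocket: hole 46 mm across for the cap's plug, inside a fence of blocks 6 mm high, 36.5 mm inner radius, with one opening (notch) 24 mm wide at its -x side, toward the robot. Point: on its axis at the tray's top face; axes as the tray's. Cap right: disc flat on the tray face inside the fence, cap's x along this -x, cap_bar 21 mm above this point.
- cup_blue_center (a point): Milling cup with the BLUE lid, loaded with tablets, about 180 g, in one of the two cup places, at any yaw. Point: on its axis, 32 mm above the foot flange's underside (which rests on the tray face), 32 mm below the lid's top. Clear round body 50 mm across from 24 mm below to 15 mm above the point, lid 52 mm across above; flange 60 mm across, 8 mm high.
- cup_blue: Same cup; origin under its flange, 32 mm below its centre. Stem below: core 10.2 mm radius, pilot tip at -24 mm; six splines, 4 mm wide, to 17.5 mm radius, down to -16 mm. x along a spline; the six white ribs on the lid lie over the splines. Meshes with splines midway between hub teeth (play 6 deg each way). Centre above deck: unmeshed 45, meshed on raised ring 38, pressed home 32.5 mm.
- cup_red_center (a point): The same cup with a RED lid, kept for other drugs, in the tray's other cup place (which is which varies). Not to be moved. Point and axes as for the blue cup.
- tablet_cutter: Bystander: teal tablet cutter, 100 x 47 x 21 mm, origin under its middle. Leave alone.
- bottle_2: Bystander: small white bottle with a green band, 38 mm across, 68 mm tall, origin under it. Leave alone.
- cups_1: Bystander: stack of small clear cups, 46 mm across, 50 mm tall, origin under it. Leave alone.
- tape_roll: Bystander: roll of tape, 53 mm across, 18 mm high, origin under it. Leave alone.
- pill_box: Bystander: blue pill box with four lids, 47 x 132 x 29 mm, origin under its middle. Leave alone.
- bottle_open: Bystander: small white bottle with a label but no green band, 42 mm across, 74 mm tall, origin under it. Leave alone.
- pen_red: Bystander: red pen, 135 mm long, origin under its middle. Leave alone.

How it is judged (in metres and radians):
On the way, in this order (a step that is already met when the one before it is completed fails the run):
1. the dust cap lies flat in its tray pocket, tab in the notch, released (horizontal distance between cap_bar and cap_pocket below 0.006 m and z of cap_bar in the frame of cap_pocket between 0.017 and 0.0245 m and angle between cap_bar's own z axis and vertical below 0.06 rad and angle between the x axis of cap_bar and the x axis of cap_pocket, either way round below 0.25 rad and contact force between the fingers and dust_cap below 0.1 N), for 0.2 s.
2. the blue cup is lifted clear of the tray (height (world z) of cup_blue_center above 0.095 m and contact force between the fingers and cup_blue above 1 N), for 0.1 s.
3. the blue cup's splines have meshed: it has sunk between the hub's teeth, upright on the mill's axis (horizontal distance between cup_blue_center and mill_deck below 0.004 m and angle between cup_blue_center's own z axis and vertical below 0.06 rad and z of cup_blue_center in the frame of mill_deck below 0.041 m), for 0.1 s.
At the end, for the whole second after the job is handed in: Blue cup upright (3 deg) on the mill axis (4 mm), meshed, pressing the seat ring down over 4 of its 5.5 mm (over 3 N), fingers still on it (over 2 N). Dust cap flat in its pocket (6 mm, 3 deg), tab in the notch, not touched. Red cup in its place (12 mm) (all of step 1 and all of step 3 and value of joint seat_ring above 0.004 m and contact force between the fingers and cup_blue above 2 N and contact force between cup_blue and seat_ring above 3 N and distance of cup_red_center from where it was at the start of the episode below 0.012 m and angle between cup_red_center's own z axis and vertical below 0.1 rad); the arm keeps its last pose, push and grip.
It fails at once if the loaded blue cup is tipped by more than 30 degrees (angle between cup_blue_center's own z axis and vertical above 0.52 rad).
It fails at once if the red cup is moved from its place by more than 25 mm (distance of cup_red_center from where it was at the start of the episode above 0.025 m).
It fails at once if another thing on the bench is shifted by more than 30 mm (distance of any of tablet_cutter, bottle_2, cups_1, tape_roll, pill_box, bottle_open, pen_red from where it was at the start of the episode above 0.03 m).
It also fails if it takes over 58 s, if anything falls off the work surface, if the arm or the gripper's body presses on something with over 40 N, if the wrist force passes 120 N, or if a joint passes its speed limit or range.

ROBOT

A 6-joint arm with a two-finger parallel gripper is mounted at the origin on a cart in front of the work surface, level with it; the furniture and walls round the work are solid. World frame = base frame: x ahead of the robot, y to its left, z up, the work surface at z = 0. Lengths are in mm, angles in rad, forces in N, time in s.
With the tool pointing down it reaches from about 300 to 875 mm from the base axis. Payload 6.4 kg.
Tool frame: the origin (TCP) lies midway between the tips of the shut fingers; the grasp point (between the pads) lies 19 mm behind it; z points along the fingers, y is the direction in which the jaws open and shut (so a half turn about z gives the same grasp; the last joint's range is limited). The gripper opens to 88 mm and grips with 3 to 60 N. Pads are 18 mm wide; open, the fingers measure 123 mm over their backs; the gripper's body (75 mm by 187 mm) begins 45 mm behind the grasp point.
Start: joints at [-1.379, 0.181, 1.607, -0, 1.354, -0.206], TCP at [222.767, -530.11, 238.714] pointing down, gripper open.
Joint ranges: [-2.99, 2.99], [-0.89, 2.07], [0.3, 2.58], [-1.14, 4.28], [0, 2.63], [-3.12, 3.12]. Speed limits (rad/s): [2.57, 2.57, 3.01, 3.14, 3.14, 3.14].

INTERFACE

Orientations are given as a rotation vector (axis times angle).
In Python, from bench import arm gives the robot as it stands.
- The arm moves only by the tool arm_command, never from a script. Its argument "rows" is a list that holds one entry, the list of rows, each a list of 5 numbers: the shift along the tool's x, y, z in m, then the turn about the tool's z in rad, then the finger opening in m, from 0 to 0.0881. A call has 1 to 5 rows; each row is the pose to reach, as a shift and turn from the pose measured when the call began, along the tool's axes at that moment; what a row does not reach only later rows make up. A row lasts 1/10 s, in which the tool goes at most 50 mm and 8.59 degrees, less where a joint would pass 70% of its speed; a pose out of reach is approached as far as the arm can. A call with a gripper value outside its range is refused whole. The fingers move at their own pace and stop on an object; the grip force is fixed at half the most. Time passes only in rows, so rows that repeat a pose let the fingers close. It gives the time, the measured TCP pose, the force and the opening at its end, in the units of the state.
- arm.sense(): the state, without advancing time (a new reading comes with each control period).
- arm.camera(name): name is "side" or "top"; returns the picture (420x560x3 uint8, red, green, blue); there is no depth.
- arm.calibration(name): a dict with "K" (3x3 intrinsics, pixels), "k1" (the pictures are not rectified: a ray, as slopes to the right and down, at radius r is drawn at 1 + k1 r^2 times it, then the intrinsics apply), "R" (3x3) and "t" (3): a world point X has camera coordinates R X + t. Camera axes: x right, y down, z forward; pixel columns grow to the right and rows downward; lengths in mm; the calibration is good to about 2 mm. A picture is of the moment at which its call begins. calibration takes no time and is no camera call.
- arm.job_done(): hands the job in, once; it reports no verdict.
The state is a dict: "time": time; "q": joint angles; "qvel": joint speeds; "joint_efforts": joint torques, N m; "tool_pos": TCP position; "tcp_rot": TCP orientation; "force": force on the tool from outside, world axes, zero at the start; "wrist_torque": the same for the moment, N m; "opening": finger opening in mm.
Only numpy, scipy, OpenCV 4.12 (cv2) and the standard library are available. Lean on these libraries where they do the work, as an engineer would, in place of code of your own. Each camera call takes 0.05 s, during which the arm holds its last target. There are 200 camera calls.

## Working session

There is one attempt and no reset: what is moved stays moved. The work goes in short steps, Python scripts to look and compute and a tool call to move; the robot and the scene stay as the last step left them, time stands still between calls to the robot, and variables do not carry over. Pictures are saved under pics/ and viewed, about 8 in all and at most 12, crops included, and the job is handed in when it is done.

Besides the shell and the picture viewer there is one more tool, called after "Call:" as name(argument=value, ...), one argument or row to a line, values as JSON. arm_command: Moves the arm, as the interface text tells. Its arguments: {"type":"object","properties":{"rows":{"type":"array","items":{"type":"array","items":{"type":"array","items":{"type":"number"}}}}},"required":["rows"]}

```bash
mkdir -p pics; ls
cat > h.py <<'E'
import numpy as np, cv2
from bench import arm
from scipy.spatial.transform import Rotation as Ro
def snap(n,f,crop=None,s=1):
    im=arm.camera(n)[:,:,::-1].copy(); cv2.imwrite('pics/raw_%s.png'%f,im)
    if crop: x0,y0,x1,y1=crop; im=im[y0:y1,x0:x1]
    if s!=1: im=cv2.resize(im,None,fx=s,fy=s,interpolation=cv2.INTER_CUBIC)
    cv2.imwrite('pics/%s.png'%f,im)
def cal(n):
    c=arm.calibration(n); return np.array(c['K'],float),c['k1'],np.array(c['R'],float),np.array(c['t'],float)
def pix2w(n,u,v,z):
    K,k1,R,t=cal(n); d=np.linalg.inv(K)@[u,v,1]; p=d[:2].copy()
    for _ in range(30): p=d[:2]/(1+k1*(p@p))
    r=R.T@[p[0],p[1],1]; o=-R.T@t; return o+r*(z-o[2])/r[2]
def w2pix(n,X):
    K,k1,R,t=cal(n); c=R@np.array(X,float)+t; p=c[:2]/c[2]; p=p*(1+k1*(p@p)); return (K@[p[0],p[1],1])[:2]
E
python3 - <<'E'
from h import *
snap('top','t0',None,1.4); snap('side','s0',None,1.4)
for n in('top','side'):
    K,k1,R,t=cal(n);print(n,K[0,0],k1,(-R.T@t).round(),R[2].round(2))
s=arm.sense();print({k:np.round(v,3) for k,v in s.items()})
E
```

```text
pics
top 452.69836661475733 -0.010655868590800494 [ 372.    5. 1161.] [ 0.14 -0.02 -0.99]
side 407.1313581122023 0.03887021373618442 [198. 771. 541.] [ 0.37 -0.81 -0.46]
{'time': np.float64(0.1), 'q': array([-1.379,  0.181,  1.608,  0.   ,  1.354, -0.206]), 'qvel': array([-0.001, -0.002, -0.003,  0.   ,  0.   ,  0.001]), 'joint_efforts': array([ 0.0000e+00, -4.3482e+01, -3.4270e+01,  7.1000e-02,  3.4000e-02,
       -0.0000e+00]), 'tool_pos': array([ 222.68 , -529.595,  237.897]), 'tcp_rot': array([-3.078, -0.62 , -0.   ]), 'force': array([ 0.286,  0.143, -0.076]), 'wrist_torque': array([-0.022,  0.002, -0.017]), 'opening': np.float64(88.131)}
```

View pics/t0.png

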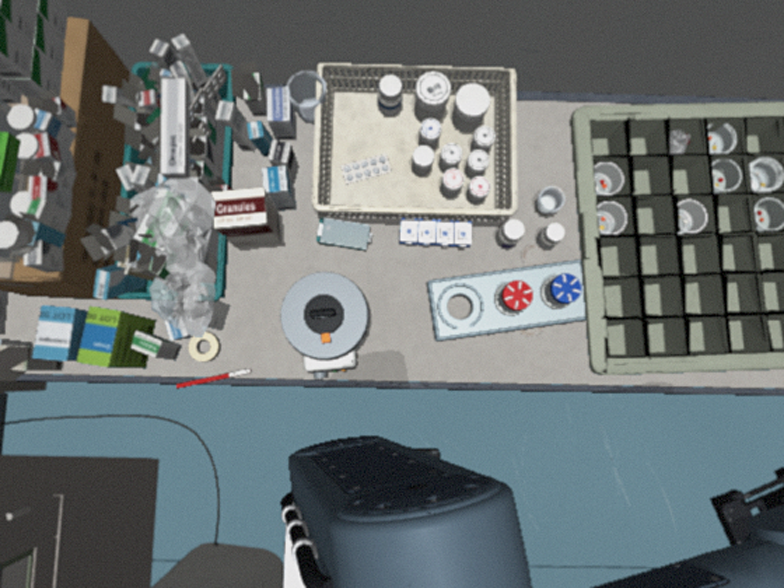

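View pics/s0.png

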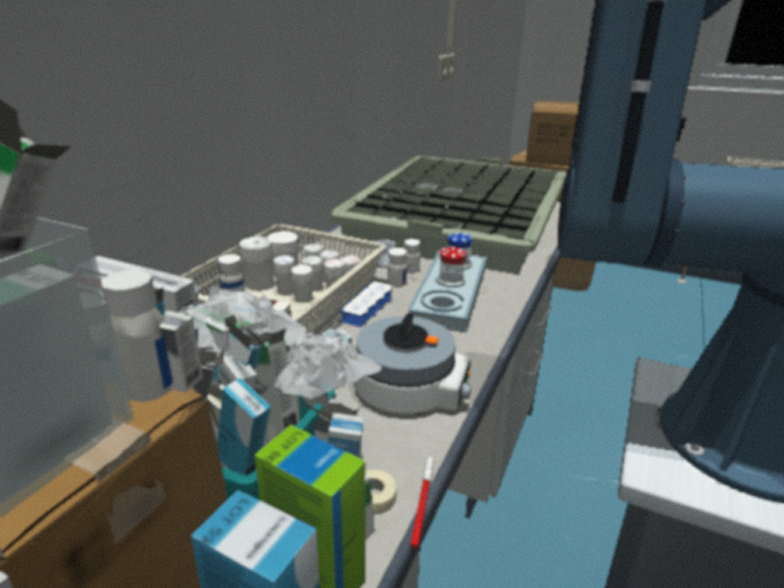

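Run:
```python
from h import *
im=cv2.imread('pics/raw_t0.png')
a=im[185:275,195:285];b=im[180:250,300:425]
cv2.imwrite('pics/c1.png',np.vstack([cv2.resize(a,(540,540),interpolation=cv2.INTER_CUBIC)]))
cv2.imwrite('pics/c2.png',cv2.resize(b,(750,420),interpolation=cv2.INTER_CUBIC))
```

```text
(no output)
```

View pics/c1.png

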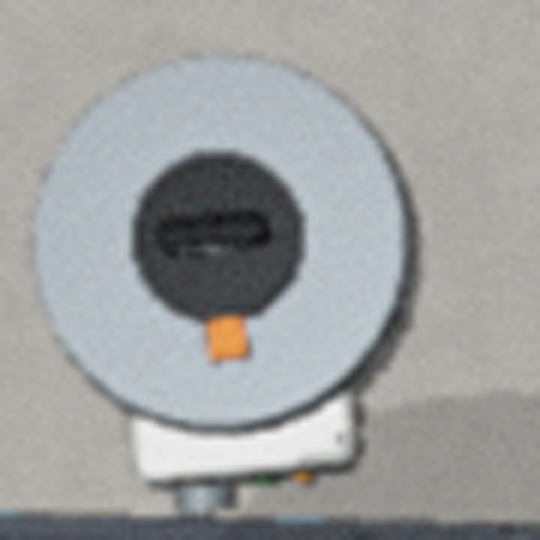

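View pics/c2.png

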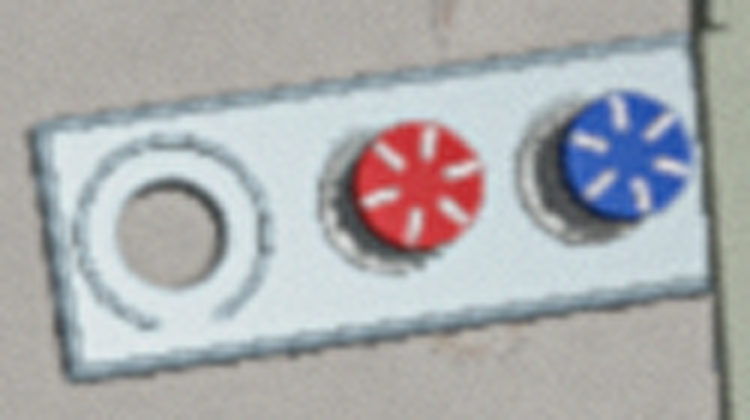

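Run:
```python
from h import *
c1=lambda u,v,z: pix2w('top',195+(u+.5)/6-.5,185+(v+.5)/6-.5,z)[:2]
c2=lambda u,v,z: pix2w('top',300+(u+.5)/6-.5,180+(v+.5)/6-.5,z)[:2]
m=c1(221,243,85); cap=c1(218,237,96); 
print('mill',m,'rad',(c1(35,243,85)-c1(407,243,85))/2,(c1(221,55,85)-c1(221,432,85))/2)
print('cap',cap,'tab',c1(228,340,96)-cap,'barL',c1(155,236,123),'barR',c1(270,231,123))
p=c2(173,235,30);r=c2(420,186,94);b=c2(627,155,94)
print('pocket',p,'red',r,'blue',b,'p-r',np.linalg.norm(p-r),'r-b',np.linalg.norm(r-b))
d=p-b;print('tray y dir angle',np.degrees(np.arctan2(d[1],d[0])))
tl=c2(45,130,30);bl=c2(75,372,30);print('edge len',np.linalg.norm(tl-bl),tl-bl, 'top edge', c2(45,130,30)-c2(690,42,30))
for u,v in[(617,112),(662,124),(668,162),(642,195),(599,185),(586,142)]:
    e=c2(u,v,94)-b;print(np.degrees(np.arctan2(e[1],e[0])).round(1),np.linalg.norm(e).round(1))
s=arm.sense();print(Ro.from_rotvec(s['tcp_rot']).as_matrix().round(3))
```

```text
mill [473.47332449  96.66285207] rad [-1.60972293 73.7014339 ] [75.05057219  2.57394555]
cap [474.77674741  96.98779176] tab [-40.31145845  -5.2923765 ] barL [472.03206555 118.75901211] barR [474.91725452  74.85138831]
pocket [ 499.9482811  -141.92574217] red [ 514.475971   -232.01494934] blue [ 528.80580543 -315.16546817] p-r 91.25304938729805 r-b 84.37625813215337
tray y dir angle 99.45724960750782
edge len 102.51351722702978 [101.60884444  13.58911132] top edge [-44.1635058  274.74444436]
12.0 17.7
-48.2 19.3
-98.5 16.6
-160.4 17.0
137.1 16.8
73.4 17.1
[[ 0.922  0.387 -0.   ]
 [ 0.387 -0.922  0.002]
 [ 0.    -0.002 -1.   ]]
```

```bash
cat >> h.py <<'E'
def go(x,y,z,a):
    s=arm.sense(); R=Ro.from_rotvec(s['tcp_rot']).as_matrix(); d=R.T@(np.array([x,y,z])-s['tool_pos'])
    a0=np.degrees(np.arctan2(R[1,0],R[0,0])); dt=(a-a0+180)%360-180
    print('t',round(float(s['time']),2),'pos',np.round(s['tool_pos'],1),'yaw',a0.round(1),'tilt',np.round(R[:,2],3),'F',np.round(s['force'],1),'T',np.round(s['wrist_torque'],2),'op',np.round(s['opening'],1),'q6',np.round(s['q'][5],2))
    print('shift m',np.round(d/1000,4),'turn',np.round(-np.radians(dt),3))
E
python3 -c "
from h import *
go(474,97,190,95)"
```

```text
t 0.1 pos [ 222.7 -529.6  237.9] yaw 22.8 tilt [-0.     0.002 -1.   ] F [ 0.3  0.1 -0.1] T [-0.02  0.   -0.02] op 88.1 q6 -0.21
shift m [ 0.4744 -0.4802  0.0488] turn -1.26
```

Call:
arm_command(
  rows=[
    [[0.474,-0.48,0,-1.26,0.06],[0.474,-0.48,0,-1.26,0.06],[0.474,-0.48,0,-1.26,0.06],[0.474,-0.48,0,-1.26,0.06],[0.474,-0.48,0,-1.26,0.06]],
  ],
)

```text
time: 0.6
tool_pos: [315.8, -296.0, 238.4]
tcp_rot: [-2.633, -1.712, -0.001]
force: [1.4, 0.5, 0.8]
opening: 60.1
```

```bash
python3 -c "
from h import *
go(474,97,190,95)"
```

```text
t 0.6 pos [ 315.8 -296.   238.4] yaw 66.1 tilt [-0.     0.001 -1.   ] F [1.4 0.5 0.8] T [ 0.02 -0.11 -0.05] op 60.1 q6 -0.61
shift m [ 0.4233 -0.0148  0.0489] turn -0.505
```

Call:
arm_command(
  rows=[
    [[0.423,-0.015,0.049,-0.505,0.06],[0.423,-0.015,0.049,-0.505,0.06],[0.423,-0.015,0.049,-0.505,0.06],[0.423,-0.015,0.049,-0.505,0.06],[0.423,-0.015,0.049,-0.505,0.06]],
  ],
)

```text
time: 1.1
tool_pos: [408.1, -65.4, 210.1]
tcp_rot: [-2.12, -2.318, -0.002]
force: [-0.0, -0.2, -1.4]
opening: 60.0
```

```bash
python3 -c "
from h import *
go(474,97,160,95)"
```

```text
t 1.1 pos [408.1 -65.4 210.1] yaw 95.1 tilt [ 0.     0.001 -1.   ] F [-0.  -0.2 -1.4] T [-0.05 -0.13 -0.01] op 60.0 q6 -0.54
shift m [0.1559 0.08   0.0503] turn 0.002
```

Call:
arm_command(
  rows=[
    [[0.156,0.08,0.05,0,0.04],[0.156,0.08,0.05,0,0.04],[0.156,0.08,0.05,0,0.04],[0.156,0.08,0.05,0,0.04],[0.156,0.08,0.05,0,0.04]],
  ],
)

```text
time: 1.6
tool_pos: [473.4, 100.5, 158.5]
tcp_rot: [-2.113, -2.32, 0.0]
force: [-0.1, -1.2, -0.2]
opening: 39.9
```

```bash
python3 -c "
from h import *
go(474,97,100,95)
snap('side','s1',(240,170,360,310),4)
for X in [(474,97,123),(474,97,96),(474,97,141)]: print((w2pix('side',X)-[240,170])*4)"
```

```text
t 1.6 pos [473.4 100.5 158.5] yaw 95.4 tilt [-0.002  0.002 -1.   ] F [-0.1 -1.2 -0.2] T [-0.01 -0.1   0.01] op 39.9 q6 -0.13
shift m [-0.0037  0.0004  0.0585] turn 0.006
[198.96713539 227.73273333]
[197.46083175 272.57515492]
[199.99795809 197.10345545]
```

View pics/s1.png

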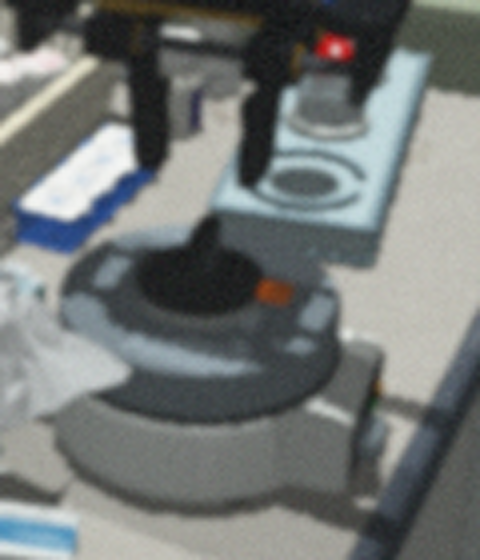

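Call:
arm_command(
  rows=[
    [[-0.004,0,0.02,0,0.04],[-0.004,0,0.0585,0,0.04],[-0.004,0,0.0585,0,0.04],[-0.004,0,0.0585,0,0.0],[-0.004,0,0.0585,0,0.0]],
  ],
)

```text
time: 2.15
tool_pos: [474.4, 94.2, 102.3]
tcp_rot: [-2.116, -2.321, -0.001]
force: [0.0, -0.1, 1.5]
opening: 25.8
```

Call:
arm_command(
  rows=[
    [[0,0,0,0,0],[0,0,0,0,0],[0,0,0,0,0],[0,0,0,0,0]],
  ],
)

```text
time: 2.55
tool_pos: [475.4, 94.0, 103.3]
tcp_rot: [2.116, 2.32, 0.003]
force: [1.1, -2.4, 3.5]
opening: 11.9
```

```bash
python3 -c "
from h import *
go(474,97,160,95)"
```

```text
t 2.55 pos [475.4  94.  103.3] yaw 95.3 tilt [ 0.002  0.001 -1.   ] F [ 1.1 -2.4  3.5] T [-0.33 -0.26  0.01] op 11.9 q6 -0.14
shift m [ 0.0032 -0.001  -0.0567] turn 0.005
```

Call:
arm_command(
  rows=[
    [[0,0,-0.03,0,0],[0,0,-0.06,0,0],[0,0,-0.06,0,0],[0,0,-0.06,0,0],[0,0,-0.06,0,0]],
  ],
)

```text
time: 3.05
tool_pos: [474.1, 94.1, 161.8]
tcp_rot: [-2.116, -2.321, -0.0]
force: [0.1, 0.4, -0.7]
opening: 11.2
```

```bash
python3 -c "
from h import *
go(499,-139,160,99.2)
a=arm.camera('side')[:,:,::-1];b=arm.camera('top')[:,:,::-1]
cv2.imwrite('pics/raw_s2.png',a);cv2.imwrite('pics/raw_t2.png',b)
A=cv2.resize(a[170:310,240:360],(480,560),interpolation=3);B=cv2.resize(b[185:275,195:265],(311,400),interpolation=3)
o=np.zeros((560,800,3),np.uint8);o[:,:480]=A;o[:400,485:796]=B;cv2.imwrite('pics/l2.png',o)
"
```

```text
t 3.05 pos [474.1  94.1 161.8] yaw 95.3 tilt [-0.     0.001 -1.   ] F [ 0.1  0.4 -0.7] T [-0.06 -0.11 -0.03] op 11.2 q6 -0.14
shift m [-0.2344  0.0033  0.0017] turn -0.068
```

View pics/l2.png

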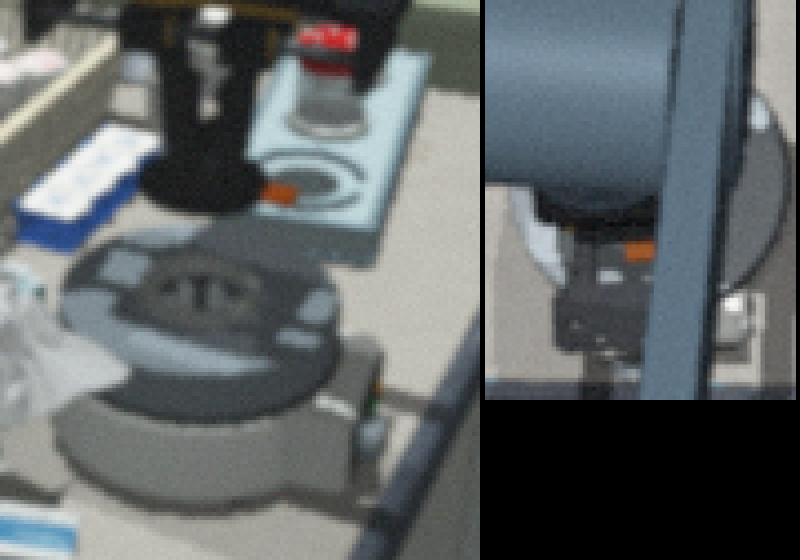

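Call:
arm_command(
  rows=[
    [[-0.05,0,0,-0.068,0],[-0.239,0.004,0,-0.068,0],[-0.239,0.004,0,-0.068,0],[-0.239,0.004,0,-0.068,0],[-0.239,0.004,0,-0.068,0]],
  ],
)

```text
time: 3.65
tool_pos: [499.6, -146.1, 160.5]
tcp_rot: [-2.037, -2.389, 0.001]
force: [0.8, 0.3, 0.1]
opening: 11.8
```

```bash
python3 -c "
from h import *
go(499.8,-144,80,99.2)"
```

```text
t 3.65 pos [ 499.6 -146.1  160.5] yaw 99.1 tilt [-0.002  0.001 -1.   ] F [0.8 0.3 0.1] T [-0.   -0.1   0.02] op 11.8 q6 -0.67
shift m [0.0019 0.0007 0.0805] turn -0.002
```

Call:
arm_command(
  rows=[
    [[0.002,0.0005,0.05,0,0],[0.002,0.0005,0.08,0,0],[0.002,0.0005,0.095,0,0],[0.002,0.0005,0.095,0,0]],
  ],
)

```text
time: 4.05
tool_pos: [496.7, -142.6, 61.8]
tcp_rot: [-2.032, -2.383, 0.003]
force: [-0.4, -0.1, -0.8]
opening: 11.8
```

```bash
python3 -c "
from h import *
go(499.8,-144,44,99.2)
a=arm.camera('side')[:,:,::-1];b=arm.camera('top')[:,:,::-1]
A=cv2.resize(a[170:260,270:360],(540,540),interpolation=3);B=cv2.resize(b[185:255,295:360],(260,280),interpolation=3)
o=np.zeros((540,800,3),np.uint8);o[:,:540]=A;o[:280,540:]=B;cv2.imwrite('pics/l3.png',o)
for X in [(499.7,-141.3,30)]: print((w2pix('side',X)-[270,170])*6)
"
```

```text
t 4.05 pos [ 496.7 -142.6   61.8] yaw 99.1 tilt [-0.009  0.005 -1.   ] F [-0.4 -0.1 -0.8] T [-0.04 -0.08 -0.  ] op 11.8 q6 -0.67
shift m [-0.002   0.003   0.0178] turn -0.002
[271.06997716 270.03223405]
```

View pics/l3.png

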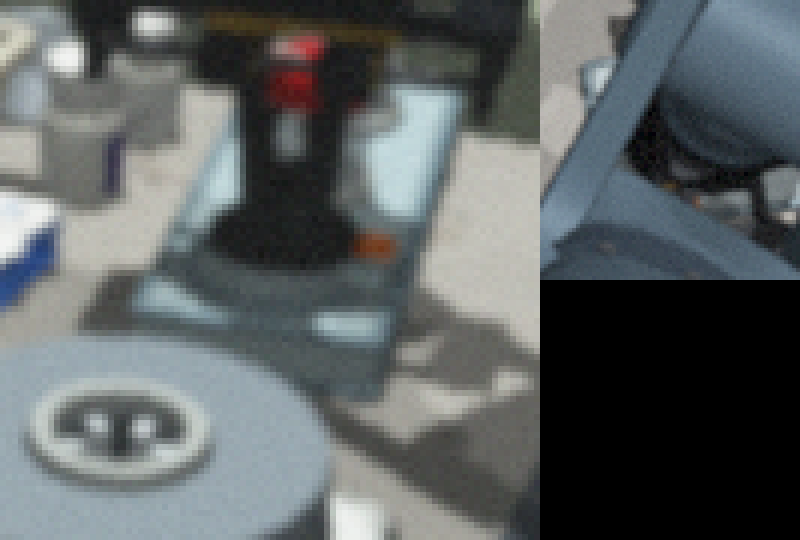

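Call:
arm_command(
  rows=[
    [[-0.002,0.003,0.006,0,0],[-0.002,0.003,0.012,0,0],[-0.002,0.003,0.016,0,0],[-0.002,0.003,0.019,0,0],[-0.002,0.003,0.019,0,0]],
  ],
)

```text
time: 4.65
tool_pos: [502.1, -144.9, 45.7]
tcp_rot: [-2.035, -2.388, 0.001]
force: [-0.5, -0.4, -1.9]
opening: 11.2
```

```bash
python3 -c "
from h import *
go(499.8,-144,42,99.2)"
```

```text
t 4.65 pos [ 502.1 -144.9   45.7] yaw 99.1 tilt [-0.004  0.002 -1.   ] F [-0.5 -0.4 -1.9] T [-0.01 -0.08 -0.  ] op 11.2 q6 -0.67
shift m [ 0.0013 -0.0021  0.0037] turn -0.001
```

Call:
arm_command(
  rows=[
    [[0.001,-0.002,0.0,0,0],[0.001,-0.002,0.001,0,0],[0.001,-0.002,0.003,0,0],[0.001,-0.002,0.004,0,0],[0.001,-0.002,0.004,0,0]],
  ],
)

```text
time: 5.15
tool_pos: [500.1, -144.3, 43.0]
tcp_rot: [-2.035, -2.388, 0.002]
force: [-6.2, 1.8, 11.8]
opening: 12.1
```

```bash
python3 -c "
from h import *
go(499.8,-144,42,99.2)
snap('side','s4',(270,170,360,260),6)"
```

```text
t 5.15 pos [ 500.1 -144.3   43. ] yaw 99.1 tilt [-0.004  0.002 -1.   ] F [-6.2  1.8 11.8] T [ 0.27  0.73 -0.01] op 12.1 q6 -0.67
shift m [ 0.0004 -0.0002  0.001 ] turn -0.001
```

View pics/s4.png

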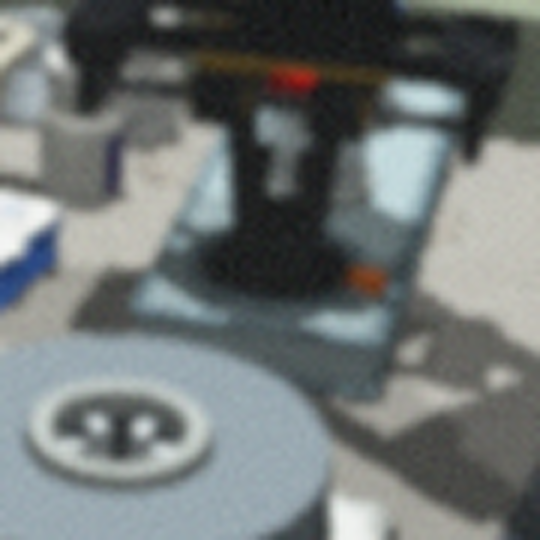

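Call:
arm_command(
  rows=[
    [[0,0,-0.001,0,0.035],[0,0,-0.001,0,0.035],[0,0,-0.001,0,0.035],[0,0,-0.03,0,0.035],[0,0,-0.08,0,0.05]],
  ],
)

```text
time: 5.7
tool_pos: [497.6, -143.1, 120.2]
tcp_rot: [-2.03, -2.381, 0.004]
force: [0.5, -0.5, 0.1]
opening: 41.0
```

```bash
python3 -c "
from h import *
go(509,-165,180,99.2)"
```

```text
t 5.7 pos [ 497.6 -143.1  120.2] yaw 99.1 tilt [-0.012  0.006 -1.   ] F [ 0.5 -0.5  0.1] T [-0.02 -0.14 -0.  ] op 41.0 q6 -0.67
shift m [-0.0229  0.0072 -0.06  ] turn -0.002
```

```bash
python3 -c "
from h import *
go(330,-380,250,99.2)"
```

```text
t 5.7 pos [ 497.6 -143.1  120.2] yaw 99.1 tilt [-0.012  0.006 -1.   ] F [ 0.5 -0.5  0.1] T [-0.02 -0.14 -0.  ] op 41.0 q6 -0.67
shift m [-0.2063 -0.2043 -0.1293] turn -0.002
```

Call:
arm_command(
  rows=[
    [[-0.0,0,-0.05,0,0.08],[-0.206,-0.204,-0.13,0,0.08],[-0.206,-0.204,-0.13,0,0.08],[-0.206,-0.204,-0.13,0,0.08],[-0.206,-0.204,-0.13,0,0.08]],
  ],
)

```text
time: 6.2
tool_pos: [385.4, -301.6, 224.3]
tcp_rot: [-2.029, -2.382, 0.004]
force: [1.1, -1.1, -0.1]
opening: 79.4
```

```bash
python3 -c "
from h import *
go(330,-380,250,99.2)
b=arm.camera('top')[:,:,::-1];cv2.imwrite('pics/raw_t5.png',b)
A=cv2.resize(b[200:250,205:255],(400,400),interpolation=3);B=cv2.resize(b[185:250,300:365],(390,390),interpolation=3)
o=np.zeros((600,800,3),np.uint8);o[:400,:400]=A;o[:390,405:795]=B
o[405:600,:640]=cv2.resize(b[180:245,300:430],(640,320),interpolation=3)[:195]
cv2.imwrite('pics/l5.png',o)
"
```

```text
t 6.2 pos [ 385.4 -301.6  224.3] yaw 99.2 tilt [-0.011  0.006 -1.   ] F [ 1.1 -1.1 -0.1] T [-0.08 -0.12  0.02] op 79.4 q6 -1.06
shift m [-0.0684 -0.0674 -0.0255] turn -0.001
```

View pics/l5.png

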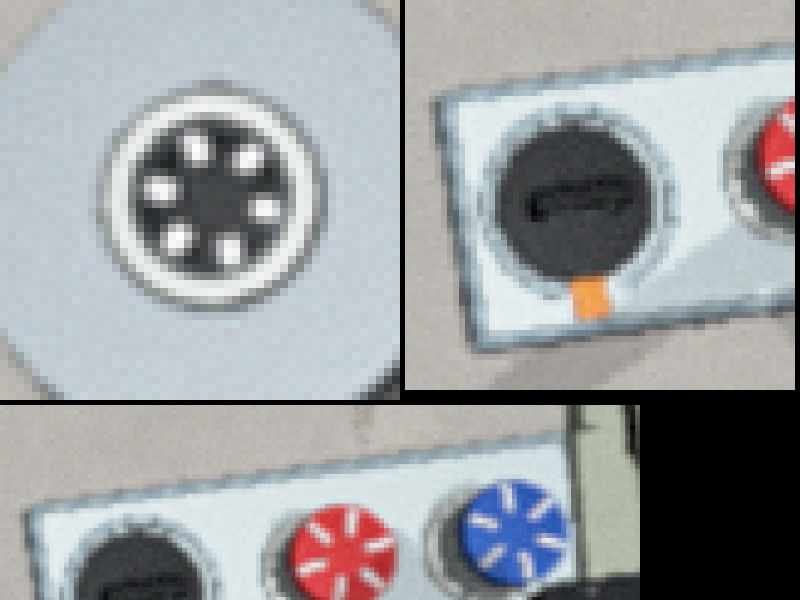

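Run:
```python
from h import *
im=cv2.imread('pics/raw_t5.png').astype(np.float32)
print('cap',pix2w('top',300+170.5/6-.5,185+203.5/6-.5,35))
ring=lambda:0
c=np.array([205+212.5/8-.5,200+199/8-.5]); m=pix2w('top',*c,85); print('hub',c,m)
g=cv2.cvtColor(im,cv2.COLOR_BGR2GRAY)
for r in(12,14,16,18,20):
    P=np.array([w2pix('top',(m[0]+r*np.cos(t),m[1]+r*np.sin(t),82)) for t in np.radians(np.arange(0,360,5))],np.float32)
    v=cv2.remap(g,P[:,0].reshape(1,-1),P[:,1].reshape(1,-1),cv2.INTER_CUBIC)[0]
    f=v.reshape(6,12).mean(0); ph=np.angle((v*np.exp(6j*np.radians(np.arange(0,360,5)))).sum())
    print(r,f.round().astype(int),'bright at',np.degrees(ph)/6%60)
# blue ribs
b=pix2w('top',300+(627.5)/6-.5,180+(155.5)/6-.5,94)
K=cv2.imread('pics/raw_t0.png').astype(np.float32);  s=K[:,:,2]
for r in(14,17,20):
    P=np.array([w2pix('top',(b[0]+r*np.cos(t),b[1]+r*np.sin(t),94)) for t in np.radians(np.arange(0,360,5))],np.float32)
    v=cv2.remap(s,P[:,0].reshape(1,-1),P[:,1].reshape(1,-1),cv2.INTER_CUBIC)[0]
    print('rib',np.degrees(np.angle((v*np.exp(6j*np.radians(np.arange(0,360,5)))).sum()))/6%60, v.reshape(6,12).mean(0).round())
a=arm.camera('side')[:,:,::-1]; cv2.imwrite('pics/raw_s6.png',a)
p=w2pix('side',(474,97,85)).astype(int); q=w2pix('side',(500,-141,35)).astype(int); bb=w2pix('side',(529,-315,62)).astype(int)
f=lambda p,n,S:cv2.resize(a[p[1]-n:p[1]+n,p[0]-n:p[0]+n],(S,S),interpolation=3)
print(p,q,bb)
cv2.imwrite('pics/l6.png',np.hstack([f(p,15,300)[:,:],f(q,15,300)]))
```

```text
cap [ 500.1963293  -140.01462266   35.        ]
hub [231.0625 224.375 ] [475.14724305  97.56304721  85.        ]
12 [ 85 115 145 171 182 174 149 120  90  71  63  67] bright at 20.41302227061016
14 [ 91 137 193 232 247 237 198 145  98  69  57  65] bright at 20.364683914161812
16 [ 79 132 195 243 262 252 203 135  81  56  52  57] bright at 20.227652013217096
18 [ 61 107 173 229 247 233 174 106  62  47  48  51] bright at 20.01690375616864
20 [ 60  80 128 175 198 181 132  84  61  58  62  58] bright at 20.271661239335177
rib 14.522007582012135 [102. 141. 175. 184. 166. 133.  95.  68.  51.  47.  53.  70.]
rib 14.700806806950025 [ 82. 126. 167. 184. 164. 117.  76.  54.  48.  45.  44.  55.]
rib 14.102563638363115 [ 71. 115. 167. 185. 153.  98.  58.  44.  47.  49.  45.  47.]
[289 242] [315 213] [326 178]
```

View pics/l6.png

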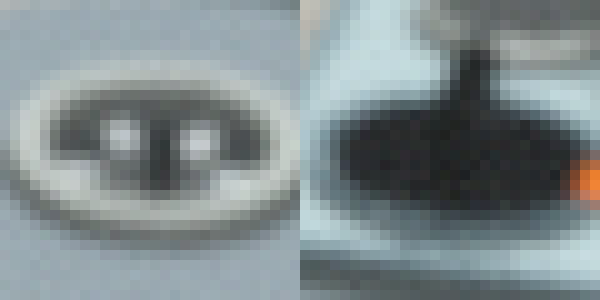

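Run:
```python
from h import *
for z in(60,80,100,120):
    X=pix2w('top',597/1.4,372/1.4,z);Y=pix2w('top',573/1.4,110/1.4,z);W=pix2w('top',417,207,z)
    print(z,X.round(),(w2pix('side',X)*1.4).round(),Y.round(),(w2pix('side',Y)*1.4).round(),W.round())
go(528.7,-315.4,150,99.2)
```

```text
60 [ 387. -377.   60.] [530. 253.] [ 865. -346.   60.] [328. 222.] [ 531. -357.   60.]
80 [ 387. -370.   80.] [531. 245.] [ 856. -339.   80.] [330. 215.] [ 528. -351.   80.]
100 [ 387. -363.  100.] [531. 238.] [ 847. -333.  100.] [331. 209.] [ 525. -344.  100.]
120 [ 386. -356.  120.] [532. 230.] [ 838. -327.  120.] [333. 202.] [ 522. -338.  120.]
t 6.3 pos [ 384.4 -305.7  225.8] yaw 98.8 tilt [-0.01   0.002 -1.   ] F [0.6 0.8 0.1] T [ 0.01 -0.13 -0.04] op 80.0 q6 -1.06
shift m [-0.0318  0.1418  0.0743] turn -0.008
```

Call:
arm_command(
  rows=[
    [[-0.015,0.05,0,0,0.072],[-0.03,0.1,0.02,0,0.072],[-0.032,0.142,0.05,0,0.072],[-0.032,0.142,0.075,0,0.072],[-0.032,0.142,0.075,0,0.072]],
  ],
)

```text
time: 6.8
tool_pos: [527.7, -312.0, 143.5]
tcp_rot: [-2.031, -2.373, 0.008]
force: [-0.8, 0.4, -0.7]
opening: 71.9
```

Run:
```python
from h import *
go(528.7,-315.4,46,99.2)
```

```text
t 6.8 pos [ 527.7 -312.   143.5] yaw 98.9 tilt [-0.017  0.008 -1.   ] F [-0.8  0.4 -0.7] T [-0.02 -0.06  0.04] op 71.9 q6 -0.88
shift m [-0.0046  0.002   0.0974] turn -0.006
```

Call:
arm_command(
  rows=[
    [[-0.004,0.001,0.0,0,0.072],[-0.004,0.001,0.0,0,0.072],[-0.004,0.001,0.02,0,0.072],[-0.004,0.001,0.03,0,0.072],[-0.004,0.001,0.03,0,0.072]],
  ],
)

```text
time: 7.3
tool_pos: [527.8, -315.4, 113.0]
tcp_rot: [-2.031, -2.371, 0.008]
force: [0.0, 0.5, -0.6]
opening: 71.8
```

Run:
```python
from h import *
go(528.7,-315.4,46,99.2)
```

```text
t 7.3 pos [ 527.8 -315.4  113. ] yaw 98.8 tilt [-0.018  0.009 -1.   ] F [ 0.   0.5 -0.6] T [-0.04 -0.09  0.  ] op 71.8 q6 -0.88
shift m [-0.001  0.002  0.067] turn -0.006
```

Call:
arm_command(
  rows=[
    [[-0.001,0.002,0.03,0,0.072],[-0.001,0.002,0.055,0,0.072],[-0.001,0.002,0.067,0,0.072],[-0.001,0.002,0.067,0,0.072],[-0.001,0.002,0.067,0,0.072]],
  ],
)

```text
time: 7.8
tool_pos: [529.3, -315.9, 47.2]
tcp_rot: [-2.032, -2.372, 0.007]
force: [-0.6, 0.6, 0.0]
opening: 72.0
```

Run:
```python
from h import *
go(528.7,-315.4,46,99.2)
```

```text
t 7.8 pos [ 529.3 -315.9   47.2] yaw 98.8 tilt [-0.017  0.009 -1.   ] F [-0.6  0.6  0. ] T [-0.04 -0.09 -0.05] op 72.0 q6 -0.88
shift m [ 0.0006 -0.0005  0.0012] turn -0.007
```

Call:
arm_command(
  rows=[
    [[0,0,0.001,0,0.056],[0,0,0.001,0,0.04],[0,0,0.001,0,0.04],[0,0,0.001,0,0.04],[0,0,0.001,0,0.04]],
  ],
)

```text
time: 8.3
tool_pos: [529.3, -316.6, 47.3]
tcp_rot: [-2.032, -2.372, 0.009]
force: [-3.0, -0.0, 7.1]
opening: 50.7
```

Run:
```python
from h import *
go(528.7,-315.4,120,99.2)
```

```text
t 8.3 pos [ 529.3 -316.6   47.3] yaw 98.8 tilt [-0.017  0.007 -1.   ] F [-3.  -0.   7.1] T [-0.06  0.42  0.04] op 50.7 q6 -0.88
shift m [ 0.002  -0.0016 -0.0727] turn -0.007
```

Call:
arm_command(
  rows=[
    [[0,0,-0.02,0,0.04],[0,0,-0.06,0,0.04],[0,0,-0.1,0,0.04],[0,0,-0.12,0,0.04],[0,0,-0.12,0,0.04]],
  ],
)

```text
time: 8.8
tool_pos: [533.3, -318.8, 171.0]
tcp_rot: [-2.037, -2.378, 0.008]
force: [-0.4, 0.8, -2.3]
opening: 50.5
```

Run:
```python
from h import *
go(473.8,95.9,170,74.5)
```

```text
t 8.8 pos [ 533.3 -318.8  171. ] yaw 98.8 tilt [-0.012  0.003 -1.   ] F [-0.4  0.8 -2.3] T [-0.04 -0.15 -0.03] op 50.5 q6 -0.88
shift m [0.4189 0.005  0.003 ] turn 0.425
```

Call:
arm_command(
  rows=[
    [[0.03,0,0,0,0.04],[0.07,0,0,0.05,0.04],[0.115,0,0,0.1,0.04],[0.16,0,0,0.15,0.04],[0.2,0,0,0.2,0.04]],
  ],
)

```text
time: 9.3
tool_pos: [500.7, -118.6, 169.6]
tcp_rot: [-2.264, -2.158, 0.011]
force: [0.7, 0.5, -1.8]
opening: 50.3
```

Run:
```python
from h import *
go(473.8,95.9,170,74.5)
```

```text
t 9.3 pos [ 500.7 -118.6  169.6] yaw 87.2 tilt [-0.015  0.005 -1.   ] F [ 0.7  0.5 -1.8] T [-0.   -0.12 -0.  ] op 50.3 q6 -0.41
shift m [ 0.2129 -0.0371  0.0011] turn 0.222
```

Call:
arm_command(
  rows=[
    [[0.04,-0.007,0,0.05,0.04],[0.09,-0.016,0,0.11,0.04],[0.14,-0.025,0,0.17,0.04],[0.185,-0.032,0,0.222,0.04],[0.213,-0.037,0,0.222,0.04]],
  ],
)

```text
time: 9.8
tool_pos: [471.7, 99.1, 169.0]
tcp_rot: [-2.487, -1.893, 0.017]
force: [1.1, -0.6, -2.8]
opening: 51.0
```

Call:
arm_command(
  rows=[
    [[0,0,0,0,0.04],[0,0,0,0,0.04],[0,0,0,0,0.04]],
  ],
)

```text
time: 10.1
tool_pos: [471.3, 98.3, 168.0]
tcp_rot: [-2.487, -1.892, 0.019]
force: [-0.5, -0.1, -2.4]
opening: 50.7
```

Run:
```python
from h import *
go(473.8,95.9,155,74.5)
```

```text
t 10.1 pos [471.3  98.3 168. ] yaw 74.5 tilt [-0.02   0.006 -1.   ] F [-0.5 -0.1 -2.4] T [-0.06 -0.07 -0.03] op 50.7 q6 0.22
shift m [-0.0016  0.0033  0.0129] turn 0.0
```

Call:
arm_command(
  rows=[
    [[-0.0016,0.0033,0.01,0,0.04],[-0.0016,0.0033,0.025,0,0.04],[-0.0016,0.0033,0.034,0,0.04],[-0.0016,0.0033,0.034,0,0.04],[-0.0016,0.0033,0.034,0,0.04]],
  ],
)

```text
time: 10.6
tool_pos: [473.4, 95.5, 133.7]
tcp_rot: [-2.488, -1.891, 0.02]
force: [-0.9, -0.8, -1.6]
opening: 50.9
```

Run:
```python
from h import *
go(473.8,95.9,119,74.5)
a=arm.camera('side')[:,:,::-1]; cv2.imwrite('pics/raw_s7.png',a)
cv2.imwrite('pics/s7.png',cv2.resize(a[190:270,250:330],(640,640),interpolation=3)[:600])
for X in[(474.3,97,91),(474.3,97,135-17.3)]: print((w2pix('side',X)-[250,190])*8)
```

```text
t 10.6 pos [473.4  95.5 133.7] yaw 74.5 tilt [-0.02   0.006 -1.   ] F [-0.9 -0.8 -1.6] T [-0.05 -0.06  0.02] op 50.9 q6 0.22
shift m [0.0005 0.0006 0.0147] turn -0.0
[313.32166367 401.20943748]
[316.2676324  313.01587075]
```

View pics/s7.png

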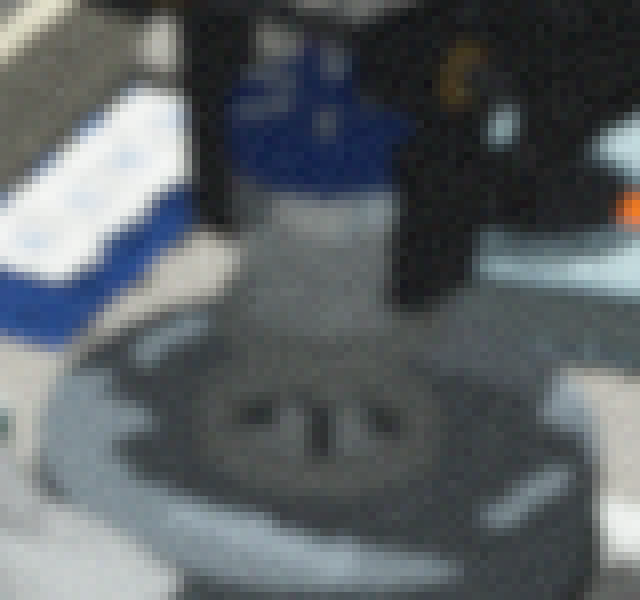

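Call:
arm_command(
  rows=[
    [[0.0005,0.0006,0.006,0,0.04],[0.0005,0.0006,0.011,0,0.04],[0.0005,0.0006,0.015,0,0.04],[0.0005,0.0006,0.017,0,0.04],[0.0005,0.0006,0.017,0,0.04]],
  ],
)

```text
time: 11.15
tool_pos: [473.9, 96.1, 116.8]
tcp_rot: [-2.487, -1.891, 0.019]
force: [0.2, -0.6, -3.0]
opening: 50.5
```

Run:
```python
from h import *
go(473.8,95.9,112,74.5)
```

```text
t 11.15 pos [473.9  96.1 116.8] yaw 74.5 tilt [-0.02   0.006 -1.   ] F [ 0.2 -0.6 -3. ] T [ 0.   -0.08 -0.  ] op 50.5 q6 0.22
shift m [-0.0003  0.0001  0.0048] turn -0.0
```

No contact yet, and the stem tip is already in the hub. Going on.

Call:
arm_command(
  rows=[
    [[0,0,0.002,0,0.04],[0,0,0.004,0,0.04],[0,0,0.006,0,0.04],[0,0,0.006,0,0.04]],
  ],
)

```text
time: 11.55
tool_pos: [474.1, 96.2, 110.8]
tcp_rot: [-2.488, -1.892, 0.018]
force: [2.6, 0.2, -3.3]
opening: 50.6
```

Run:
```python
from h import *
go(473.8,95.9,112,74.5)
```

```text
t 11.55 pos [474.1  96.2 110.8] yaw 74.5 tilt [-0.019  0.006 -1.   ] F [ 2.6  0.2 -3.3] T [ 0.01 -0.48  0.02] op 50.6 q6 0.22
shift m [-0.0004 -0.0003 -0.0012] turn -0.0
```

Call:
arm_command(
  rows=[
    [[0,0.0005,0.002,0,0.04],[0,0.0005,0.004,0,0.04],[0,0.0005,0.006,0,0.04],[0,0.0005,0.008,0,0.04],[0,0.0005,0.008,0,0.04]],
  ],
)

```text
time: 12.05
tool_pos: [474.7, 96.1, 103.2]
tcp_rot: [-2.488, -1.892, 0.018]
force: [-1.8, -0.5, 6.3]
opening: 50.6
```

Run:
```python
from h import *
go(473.8,95.9,103,74.5)
```

```text
t 12.05 pos [474.7  96.1 103.2] yaw 74.5 tilt [-0.019  0.006 -1.   ] F [-1.8 -0.5  6.3] T [-0.05  0.22  0.01] op 50.6 q6 0.22
shift m [-0.0004 -0.0009  0.0002] turn -0.0
```

Call:
arm_command(
  rows=[
    [[0,0,0.001,0,0.04],[0,0,0.002,0,0.04],[0,0,0.002,0,0.04],[0,0,0.002,0,0.04],[0,0,0.002,0,0.04]],
  ],
)

```text
time: 12.55
tool_pos: [474.8, 96.1, 102.6]
tcp_rot: [-2.488, -1.892, 0.018]
force: [-7.2, 0.2, 14.6]
opening: 50.5
```

Run:
```python
from h import *
go(473.8,95.9,103,74.5)
```

```text
t 12.55 pos [474.8  96.1 102.6] yaw 74.5 tilt [-0.018  0.006 -1.   ] F [-7.2  0.2 14.6] T [-0.06  0.82  0.01] op 50.5 q6 0.22
shift m [-0.0005 -0.001  -0.0004] turn 0.0
```

Run:
```python
from h import *
a=arm.camera('side')[:,:,::-1]; cv2.imwrite('pics/raw_s8.png',a)
cv2.imwrite('pics/s8.png',cv2.resize(a[165:265,250:350],(600,600),interpolation=3))
for i in range(2): arm.camera('top')
go(474,96,103,74.5)
```

```text
t 12.7 pos [474.8  96.1 102.6] yaw 74.5 tilt [-0.019  0.006 -1.   ] F [-8.  -0.9 15. ] T [-0.03  0.8  -0.02] op 50.6 q6 0.22
shift m [-0.0003 -0.0008 -0.0004] turn 0.0
```

View pics/s8.png

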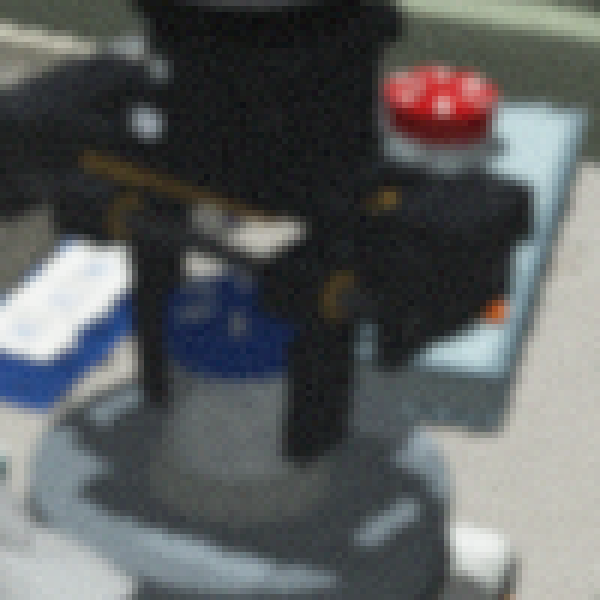

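The picture shows the cup upright and sunk into the well, with its lid at about (235,330) and its flange in the well at about (240,490). The orange tab is still in place at (490,310), and the red cup is in its place at (440,105). The force holds steady at about 15 N, so I'm handing in.

```bash
python3 -c "
from bench import arm
print(arm.job_done()); s=arm.sense(); print(s['time'],s['tool_pos'],s['force'],s['opening'])"
```

```text
the job is handed in; nothing more can be done
None
the job is handed in; nothing more can be done
```

I laid the dust cap in its tray pocket with the tab in the notch. I then took the blue cup, turned it about 24° on the way to the mill and slid it down between the hub's teeth. I pressed it to the ring's stop and handed the job in at about 12.7 s with the fingers still gripping it. No verdict was reported.

**Cup:** the tool stood at z 102.6 mm, against 102.8 mm predicted for pressed home. The push was steady at about 15 N up, and the fingers were at 50.6 mm on the cup. In the last picture the cup is upright in the well.

**Cap:** its top view, taken after release, put it about 1.4 mm from the pocket centre and lying flat. In the last picture the gripper hides most of it, but the tab can be seen in place.

**Red cup:** it looked to be in its place in the last picture; I did not measure it again.

**What disagreed:** a sideways force of about 8 N toward the robot remained while pressing. The gripper stood about 1° off vertical, as it already did when it gripped the cup.

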